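Undo the lock nut of the flask's vent and let the pressure off

ROBOT

A 7-joint arm with a two-finger parallel gripper is mounted at the origin on the work surface. World frame = base frame: x ahead of the robot, y to its left, z up, the work surface at z = 0. Lengths are in m, angles in rad, forces in N, time in s.
With the tool pointing down it reaches from about 0.35 to 0.9 m from the base axis. Payload 19.9 kg.
Tool frame: the origin (TCP) lies between the finger pads; the fingertips stand 25 mm ahead of it and the grasp point (between the pads) lies 6 mm ahead of it; z points along the fingers, x is the direction in which the jaws open and shut, and the axes are right-handed (so a half turn about z gives the same grasp; the last joint's range is limited). The gripper opens to 85 mm and grips with 20 to 120 N. Pads are 22 mm wide; open, the fingers measure 114 mm over their backs; the gripper's body (76 mm by 85 mm) begins 54 mm behind the grasp point. The pads swing forward as they close: fully open they stand 13 mm farther back than shut.
Start: joints at [1.234, 0.417, -0.01, 1.614, 0.005, 1.111, -0.053], TCP at [0.182, -0.598, 0.256] pointing down, gripper open.
Joint ranges: [-2.81, 2.81], [-0.39, 2.02], [-1.27, 1.25], [0.06, 2.57], [-1.19, 4.33], [0.19, 2], [-2.82, 2.82]. Speed limits (rad/s): [1.89, 1.89, 2.39, 2.39, 3.01, 3.01, 3.01].

INTERFACE

Orientations are given as [roll, pitch, yaw] about the fixed x, y, z axes, in that order (R = Rz(yaw) Ry(pitch) Rx(roll)).
In Python, from rig import readout, cams, workorder gives the robot as it stands.
- The arm moves only by the tool carry_out, never from a script. Its argument "commands" is a list of rows, each a list of 7 numbers: the shift along the tool's x, y, z scaled (see below), then the turn, a rotation vector about the tool's x, y, z scaled (see below), then the opening, from 0 (shut) to 1 (fully open). In form: [[dx, dy, dz, ax, ay, az, gripper], ...]. A call has 1 to 10 rows; each row shifts and turns the commanded pose from where the row before left it, along the tool's axes as they then stand; what a row does not reach is not made up. The controller multiplies each number of a shift by 0.05 m and each number of a turn by 5 degrees. A row lasts 1/8 s, in which the tool goes at most 62.5 mm and 10.7 degrees, less where a joint would pass 70% of its speed; a pose out of reach is approached as far as the arm can. A call with a number of a shift or a turn outside -1 to 1 is refused whole. A call with a gripper value outside its range is refused whole. The fingers move at their own pace and stop on an object; the grip force is fixed at half the most. Time passes only in rows, so rows that do not move let the fingers close. It gives the time, the measured TCP pose, the force and the opening at its end, in the units of the state.
- readout.read_state(): the state, without advancing time (a new reading comes with each control period).
- cams.read_camera(name): name is "side" or "top"; returns the picture (420x560x3 uint8, red, green, blue); there is no depth.
- cams.camera_info(name): a dict with "camera_matrix" (3x3 intrinsics, pixels), "extrinsics" (4x4, takes a point from world to camera coordinates). Camera axes: x right, y down, z forward; pixel columns grow to the right and rows downward; lengths in m; the calibration is good to about 2 mm. A picture is of the moment at which its call begins. camera_info takes no time and is no camera call.
- workorder.finish_job(): hands the job in, once; it reports no verdict.
The state is a dict: "time": time; "joints": joint angles; "qvel": joint speeds; "joint_torque": joint torques, N m; "position": TCP position; "ee_rot": TCP orientation; "force": force on the tool from outside, world axes, zero at the start; "ft_torque": the same for the moment, N m; "width": opening from 0.0 (shut) to 1.0 (fully open).
Only numpy, scipy, OpenCV 4.12 (cv2) and the standard library are available. Lean on these libraries where they do the work, as an engineer would, in place of code of your own. Each camera call takes 0.05 s, during which the arm holds its last target.

TASK

The pressure flask has to be vented before anyone opens it: unscrew the small knurled lock nut on its lid (counter-clockwise from above) right up to its stop, then press the freed pin straight down with a gentle, steady push of about 14 N so that the valve underneath opens, and keep it pressed for two seconds before letting it spring back. Pushing much harder wrecks the valve; leave the nut undone, do not lean on the lid, and leave the other tea things where they stand.

Things in the scene. Friction and masses are not known exactly. Their poses are not given: they have to be found in the camera images.
- flask: Squat pink pressure flask, 124 mm across, fixed upright in a dark base ring. Origin: centre of its underside on the table; its flat grey lid (116 mm across) is 135 mm above the origin. z up. The vent valve stands upright on the lid 25 mm from the centre towards -x; a folded flip-top spout (30 mm long, 22 mm wide, at most 14 mm above the lid) lies on the +x half of the lid, and the carrying handle is on the +y side, 96 mm out from the centre, below the lid.
- nut_center (a point): Centre of the knurled brass lock nut (a cylinder 14 mm across, 10 mm high, axis vertical). Screwed tight it sits on a steel collar 12 mm across that reaches 15 mm above the lid, with a foot flange 22 mm across and 4 mm high. The pin passes through the nut.
- pin_tip (a point): Top of the steel valve pin, 7 mm in diameter, on the nut's axis; the tip is 40 mm above the lid when not pressed, i.e. 15 mm above the top of a tight nut and 6.6 mm above the top of a fully unscrewed one. It goes straight down when pressed.
- nut (a joint): Turn of the lock nut on the pin in rad: 0 tight, grows counter-clockwise from above, stop at 4.2; it starts between 0 and 0.5. It climbs the pin 2 mm per rad (steep thread), so the hand holding it should rise along; about 0.06 N m turns it and it stays where it is left. The nut rides on the pin: it goes down with the pin, and the pin can be pressed only until the nut meets the collar.
- pin (a joint): How far the pin is pressed down, in m: 0 up, at most 0.012. Its return spring starts at 1.5 N and grows 0.3 N per mm.
- core (a joint): How far the hidden valve core below the pin is pushed open, in m: 0 closed, at most 0.004. The pin meets it only after 1.5 to 5.5 mm of free travel (different on every flask, to be felt as a sharp rise of the force); then it takes 2 N to start and 6 N more per mm, on top of the pin's return spring. It is open from 0.001 (about 11 N on the pin in all) and is wrecked beyond 0.0025 (about 20 N in all).
- mug: Bystander: aluminium mug, 76 mm across and 80 mm high, open, handle on its side. Origin: centre of its underside.
- cup: Bystander: blue ceramic cup, 82 mm across, 70 mm high. Origin: centre of its underside.
- jar: Bystander: glass sugar jar, 74 mm across, 86 mm high with its steel twist lid. Origin: centre of its underside.
- tin: Bystander: square tea tin, 66 mm wide, 88 mm high. Origin: centre of its underside.
- saucer: Bystander: white saucer, 116 mm across, 16 mm high. Origin: centre of its underside.
- teaspoon: Bystander: steel teaspoon, 140 mm long, lying flat on the table. Origin: half-way along it.

How it is judged:
By the outcome, as a careful person would: the job done as asked, in the order asked, and still so for the second after the job is handed in, with the robot touching nothing.
It also fails if it takes over 67 s, if anything falls off the work surface, if the arm or the gripper's body presses on something with over 40 N, if the wrist force passes 120 N, or if a joint passes its speed limit or range.

## Working session

There is one attempt and no reset: what is moved stays moved. The work goes in short steps, Python scripts to look and compute and a tool call to move; the robot and the scene stay as the last step left them, time stands still between calls to the robot, and variables do not carry over. Pictures are saved under pics/ and viewed, and the job is handed in when it is done.

Besides the shell and the picture viewer there is one more tool, called by a JSON object that holds its "name" and its "arguments". carry_out: Moves the arm, as the interface text tells. Its arguments: {"type":"object","properties":{"commands":{"type":"array","items":{"type":"array","items":{"type":"number","minimum":-1,"maximum":1}}}},"required":["commands"]}

```bash
mkdir -p pics; ls; python3 - <<'E'
from rig import readout,cams
import cv2
print(readout.read_state())
for n in("side","top"):
    im=cams.read_camera(n); cv2.imwrite(f"pics/{n}0.png",im[:,:,::-1]); i=cams.camera_info(n); print(n,i)
E
```

```text
pics
{'time': 0.0, 'joints': array([ 1.23350302,  0.41801045, -0.01033237,  1.61417055,  0.00469109,
        1.1106906 , -0.05302489]), 'qvel': array([ 2.07047743e-04,  1.01113469e-03,  9.09391407e-05,  5.65933400e-04,
        3.85928124e-04,  3.61019444e-04, -6.03455472e-04]), 'joint_torque': array([ 8.59617812e-04, -8.64418745e+01,  6.79407623e-01, -4.34894836e+01,
        1.91052404e-02,  7.50042469e-03,  5.68602172e-05]), 'position': array([ 0.18210548, -0.59755214,  0.25563887]), 'ee_rot': array([ 3.14151983e+00,  1.25267669e-03, -1.27499683e+00]), 'force': array([0.40228986, 0.23691528, 0.61079523]), 'ft_torque': array([0.00968031, 0.05554555, 0.05794454]), 'width': 0.9977050424830028}
side {'camera_matrix': array([[499.32361315,   0.        , 279.18940026],
       [  0.        , 499.32361315, 208.76680369],
       [  0.        ,   0.        ,   1.        ]]), 'extrinsics': array([[-0.99912966, -0.04066272, -0.00929876,  0.60474676],
       [-0.01856166,  0.63305358, -0.77388541,  0.13566643],
       [ 0.0373549 , -0.77303927, -0.63325738,  1.0385938 ],
       [ 0.        ,  0.        ,  0.        ,  1.        ]])}
top {'camera_matrix': array([[472.00778705,   0.        , 281.16341823],
       [  0.        , 472.00778705, 209.37377603],
       [  0.        ,   0.        ,   1.        ]]), 'extrinsics': array([[ 0.00923073, -0.99990704, -0.01003549, -0.01503832],
       [-0.98388903, -0.00729003, -0.17863155,  0.61553738],
       [ 0.17854178,  0.01152271, -0.98386486,  1.10597664],
       [ 0.        ,  0.        ,  0.        ,  1.        ]])}
```

View pics/side0.png

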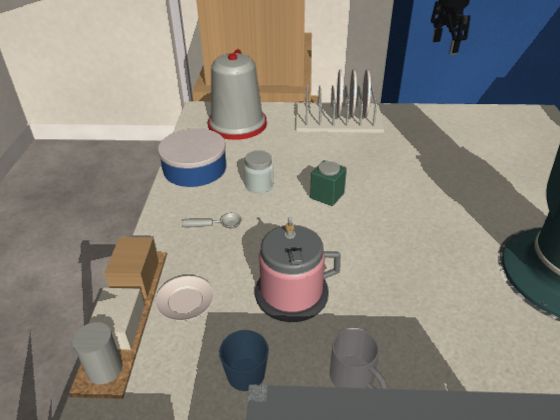

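View pics/top0.png

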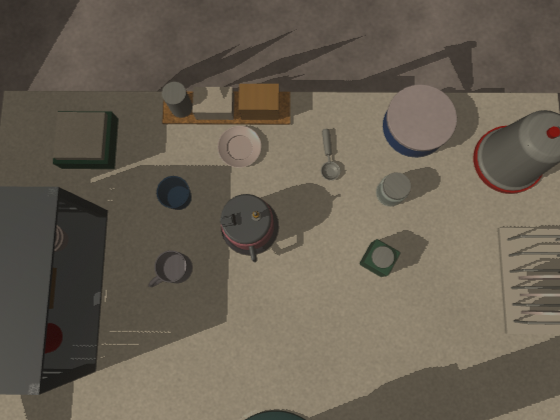

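Side view: the flask lid is at about (292,248) and the valve at (290,228). Top view: the lid is at about (246,220) and the valve at (256,216). I'll zoom in on both.

```bash
python3 - <<'E'
import cv2,numpy as np
a=cv2.imread("pics/side0.png")[205:275,245:345]; b=cv2.imread("pics/top0.png")[185:260,205:305]
a=cv2.resize(a,(800,560),interpolation=cv2.INTER_NEAREST);b=cv2.resize(b,(800,600),interpolation=cv2.INTER_NEAREST)
cv2.imwrite("pics/za.png",a);cv2.imwrite("pics/zb.png",b)
E
```

```text
(no output)
```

View pics/za.png

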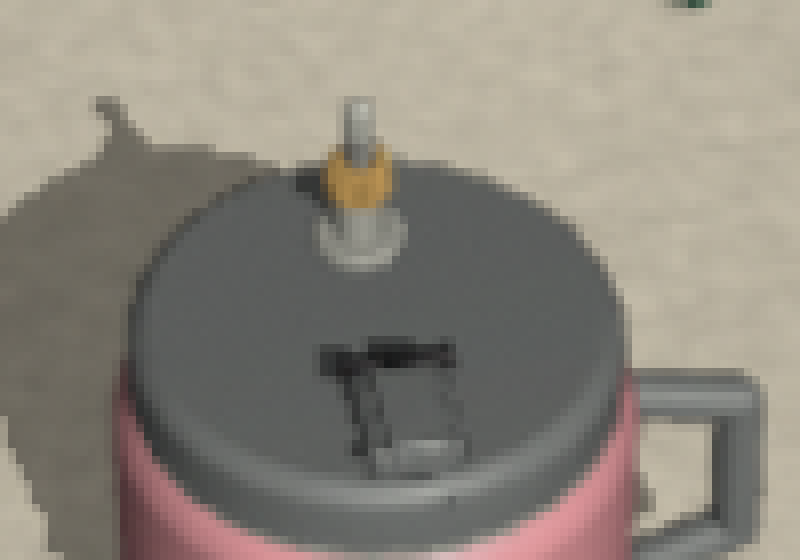

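View pics/zb.png

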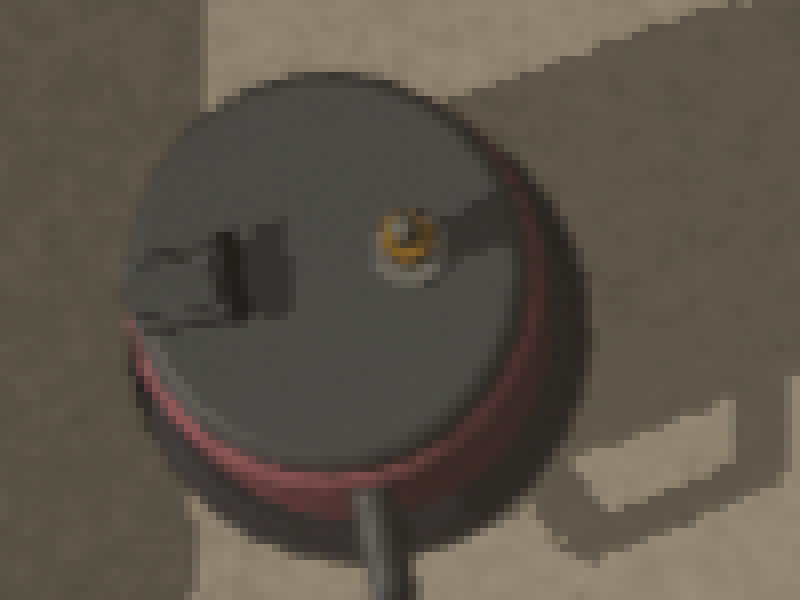

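Zooms: in the side view the pin tip is at about (289.5,217.5) and the brass nut at (289.7,227.3). In the top view the pin tip is at about (255.2,213.5) and the nut at (255.8,214.5).

```bash
cat > h.py <<'E'
import numpy as np,cv2
from rig import readout,cams
def P(n):
    i=cams.camera_info(n);return np.array(i["camera_matrix"])@np.array(i["extrinsics"])[:3]
def tri(u,v):
    X=cv2.triangulatePoints(P("side"),P("top"),np.array(u,float).reshape(2,1),np.array(v,float).reshape(2,1))[:,0];X=X[:3]/X[3]
    r=[proj(n,X)-w for n,w in(("side",u),("top",v))];return X,r
def proj(n,X):
    p=P(n)@np.r_[X,1];return p[:2]/p[2]
def plane(n,uv,z):
    p=P(n);A=p[:,:2];A=np.c_[p[:,0],p[:,1],-np.array([uv[0],uv[1],1])]
    return np.linalg.solve(A,-(p[:,2]*z+p[:,3]))[:2]
E
python3 - <<'E'
from h import *
np.set_printoptions(precision=4,suppress=True)
c={}
for n,(x0,y0,x1,y1) in dict(side=(275,210,305,245),top=(245,203,268,225)).items():
    im=cv2.imread(f"pics/{n}0.png");h=cv2.cvtColor(im,cv2.COLOR_BGR2HSV)
    m=cv2.inRange(h,(10,110,60),(28,255,255));k=np.zeros_like(m);k[y0:y1,x0:x1]=m[y0:y1,x0:x1]
    ys,xs=np.nonzero(k);print(n,len(xs),xs.min(),xs.max(),ys.min(),ys.max(),xs.mean(),ys.mean());c[n]=((xs.min()+xs.max())/2,(ys.min()+ys.max())/2)
print(c,tri(c["side"],c["top"]))
print("tip",tri((289.5,217.6),(255.2,213.2)))
print("tip planes",plane("side",(289.5,217.6),.175),plane("top",(255.2,213.2),.175))
for z in(.155,.156):print("nut planes",plane("side",c["side"],z),plane("top",c["top"],z))
# lid & flange
print("flange top", plane("top",(205+412/8-.5,185+247/8-.5),.139), plane("side",(245+361/8-.5,205+236/8-.5),.139))
lid=(205+(130+520)/16-.5,185+(72+465)/16-.5);print("lid",plane("top",lid,.135))
print("hinge/spout outer",plane("top",(205+160/8,185+290/8),.145))
E
```

```text
side 41 286 293 224 230 289.4146341463415 227.29268292682926
top 22 253 258 212 217 255.54545454545453 214.86363636363637
{'side': (np.float64(289.5), np.float64(227.0)), 'top': (np.float64(255.5), np.float64(214.5))} (array([0.584 , 0.0464, 0.1559]), [array([-0.6229, -0.138 ]), array([-0.0747,  0.5857])])
tip (array([0.5836, 0.0456, 0.178 ]), [array([-0.3882, -0.0861]), array([-0.0458,  0.3676])])
tip planes [0.583  0.0423] [0.5849 0.0457]
nut planes [0.5828 0.0457] [0.5854 0.0464]
nut planes [0.5828 0.0469] [0.5853 0.0463]
flange top [0.5862 0.0463] [0.5825 0.0474]
lid [0.5804 0.0712]
hinge/spout outer [0.5712 0.1157]
```

```bash
python3 - <<'E'
from h import *
np.set_printoptions(precision=4,suppress=True)
print("rack base top",[plane("top",p,0) for p in((500,228),(505,332))],"side",[plane("side",p,0) for p in((297,128),(382,128))])
# top of rack in side ~ (369,70),(338,72): height at base y approx
for z in(.05,.1,.15):print(z,plane("side",(369,70),z),plane("side",(338,72),z))
print(tri((369,70),(515,333)))
E
```

```text
rack base top [array([ 0.5816, -0.5676]), array([ 0.3242, -0.561 ])] side [array([ 0.5751, -0.5836]), array([ 0.3188, -0.5899])]
0.05 [ 0.3332 -0.8945] [ 0.44   -0.8761]
0.1 [ 0.3496 -0.7806] [ 0.4489 -0.7635]
0.15 [ 0.3659 -0.6667] [ 0.4578 -0.6509]
(array([ 0.3662, -0.4857,  0.2269]), [array([9.9197, 1.0168]), array([  2.4241, -14.3484])])
```

{"name": "carry_out", "arguments": {"commands": [[-0.6, -0.7, -0.3, 0, 0, 0, 0.4], [-0.75, -0.85, -0.2, 0, 0, 0, 0.4], [-0.75, -0.85, 0, 0, 0, 0, 0.4], [-0.75, -0.85, 0, 0, 0, 0, 0.4], [-0.75, -0.85, 0, 0, 0, 0, 0.4], [-0.75, -0.85, 0, 0, 0, 0, 0.4], [-0.75, -0.85, 0, 0, 0, 0, 0.4], [-0.75, -0.85, 0, 0, 0, 0, 0.4], [-0.75, -0.85, 0, 0, 0, 0, 0.4], [-0.75, -0.85, 0, 0, 0, 0, 0.4]]}}

```text
time: 1.35
position: [0.475, -0.123, 0.2813]
ee_rot: [3.142, -0.0, -1.275]
force: [0.6, -1.4, -0.9]
width: 0.402
```

{"name": "carry_out", "arguments": {"commands": [[0, 0, 0, 0, 0, 1, 0.4], [0, 0, 0, 0, 0, 1, 0.4], [0, 0, 0, 0, 0, 1, 0.4], [0, 0, 0, 0, 0, 1, 0.4], [0, 0, 0, 0, 0, 1, 0.4], [0, 0, 0, 0, 0, 1, 0.4]]}}

```text
time: 2.1
position: [0.4743, -0.1246, 0.281]
ee_rot: [3.141, 0.0, -1.802]
force: [0.1, -0.6, 0.2]
width: 0.404
```

```bash
cat > st.py <<'E'
from h import *
from scipy.spatial.transform import Rotation as R
import sys
np.set_printoptions(precision=4,suppress=True)
s=readout.read_state()
print(s["time"],"j",s["joints"],"p",s["position"],"rpy",s["ee_rot"],"F",s["force"],"M",s["ft_torque"],"w",s["width"])
if len(sys.argv)>3:
    d=np.array([float(a) for a in sys.argv[1:4]])-s["position"]
    print("tool shift/0.05:",R.from_euler("xyz",s["ee_rot"]).inv().apply(d)/.05)
E
python3 st.py .584 .0463 .24
```

```text
2.1 j [ 0.4989  0.1651 -0.338   1.9014  0.0615  1.0857 -1.6651] p [ 0.4743 -0.1246  0.281 ] rpy [ 3.141   0.0001 -1.8015] F [ 0.1216 -0.6191  0.2339] M [-0.0078  0.0368  0.0023] w 0.403968249751099
tool shift/0.05: [-3.8293 -1.3558  0.82  ]
```

{"name": "carry_out", "arguments": {"commands": [[-0.77, -0.27, 0, 0, 0, 0, 0.4], [-0.77, -0.27, 0, 0, 0, 0, 0.4], [-0.77, -0.27, 0.2, 0, 0, 0, 0.4], [-0.77, -0.27, 0.3, 0, 0, 0, 0.4], [-0.75, -0.27, 0.3, 0, 0, 0, 0.4], [0, 0, 0, 0, 0, 1, 0.4], [0, 0, 0, 0, 0, 1, 0.4], [0, 0, 0, 0, 0, 1, 0.4], [0, 0, 0, 0, 0, 1, 0.4], [0, 0, 0, 0, 0, 1, 0.4]]}}

```text
time: 3.35
position: [0.5832, 0.0467, 0.241]
ee_rot: [3.141, -0.0, -2.238]
force: [0.1, 0.5, 0.2]
width: 0.398
```

```bash
python3 st.py .584 .0463 .19; python3 - <<'E'
from h import *
a=cams.read_camera("side")[165:285,230:350,::-1];b=cams.read_camera("top")[140:260,190:310,::-1]
cv2.imwrite("pics/p1.png",np.hstack([cv2.resize(a,(400,400),interpolation=0),cv2.resize(b,(400,400),interpolation=0)]))
E
```

```text
3.35 j [ 0.1368  0.3818 -0.3417  1.7226  0.1433  1.0624 -2.49  ] p [0.5832 0.0467 0.241 ] rpy [ 3.141  -0.0004 -2.2378] F [0.1484 0.4689 0.1741] M [ 0.0285 -0.0096 -0.0113] w 0.39787195065983766
tool shift/0.05: [-0.0042 -0.0169  1.0193]
```

View pics/p1.png

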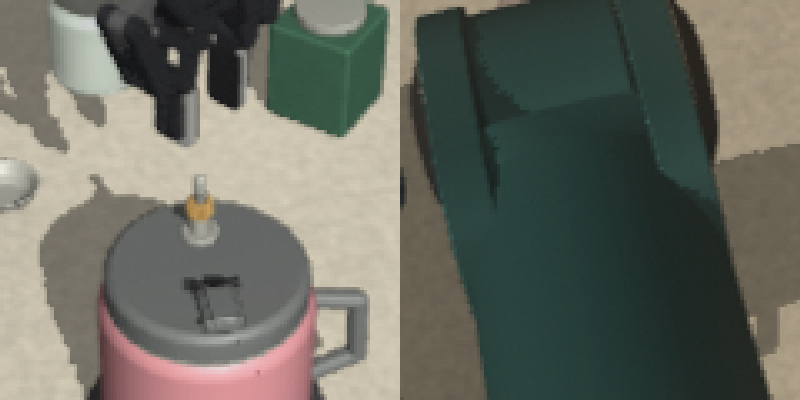

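The side view shows the open jaws straddling the valve axis (pin at about (200,190) in the left crop), with fingertips well above it. Next I descend.

{"name": "carry_out", "arguments": {"commands": [[0, 0, 0.5, 0, 0, 0, 0.4], [0, 0, 0.5, 0, 0, 0, 0.4], [0, 0, 0.2, 0, 0, 0, 0.4], [0, -0.01, 0.2, 0, 0, 0, 0.4], [0, 0, 0, 0, 0, 0, 0.4]]}}

```text
time: 4.08
position: [0.5838, 0.0464, 0.1711]
ee_rot: [3.141, -0.0, -2.235]
force: [0.1, -0.1, -0.4]
width: 0.403
```

```bash
python3 st.py .584 .0463 .171; python3 - <<'E'
from h import *
a=cams.read_camera("side")[185:265,240:340,::-1]
cv2.imwrite("pics/p2.png",cv2.resize(a,(750,600),interpolation=0))
E
```

```text
4.075 j [ 0.1231  0.4619 -0.327   1.7822  0.1797  0.9272 -2.515 ] p [0.5838 0.0464 0.1711] rpy [ 3.1412 -0.0003 -2.2345] F [ 0.0736 -0.1352 -0.41  ] M [-0.0194 -0.0471  0.0033] w 0.40250119573310367
tool shift/0.05: [-0.0019 -0.0041  0.0019]
```

View pics/p2.png

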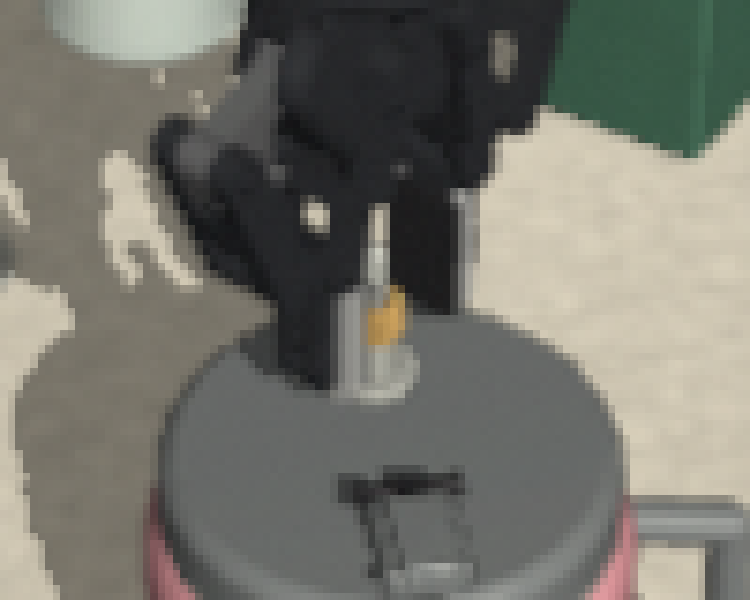

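The nut (≈(385,315) in the crop) sits between the two pads. I'll close in stages while watching the force.

{"name": "carry_out", "arguments": {"commands": [[0, 0, 0, 0, 0, 0, 0.28], [0, 0, 0, 0, 0, 0, 0.28], [0, 0, 0, 0, 0, 0, 0.28]]}}

```text
time: 4.5
position: [0.5839, 0.0464, 0.1715]
ee_rot: [-3.141, 0.0, -2.235]
force: [0.2, 0.3, -0.5]
width: 0.28
```

```bash
python3 st.py; python3 - <<'E'
from h import *
a=cams.read_camera("side")[185:265,240:340,::-1]
cv2.imwrite("pics/p3.png",cv2.resize(a,(750,600),interpolation=0))
print(plane("side",(284.7,236.7),.15),plane("side",(284.7,236.7),.145),plane("side",(284.7,236.7),.155))
E
```

```text
4.5 j [ 0.1231  0.4612 -0.3271  1.7821  0.1797  0.9271 -2.5154] p [0.5839 0.0464 0.1715] rpy [-3.1414  0.0003 -2.2349] F [ 0.1708  0.3186 -0.5182] M [0.0126 0.0044 0.01  ] w 0.2796328116531584
[0.59105151 0.06714432] [0.59123839 0.06169046] [0.59086464 0.07259818]
```

View pics/p3.png

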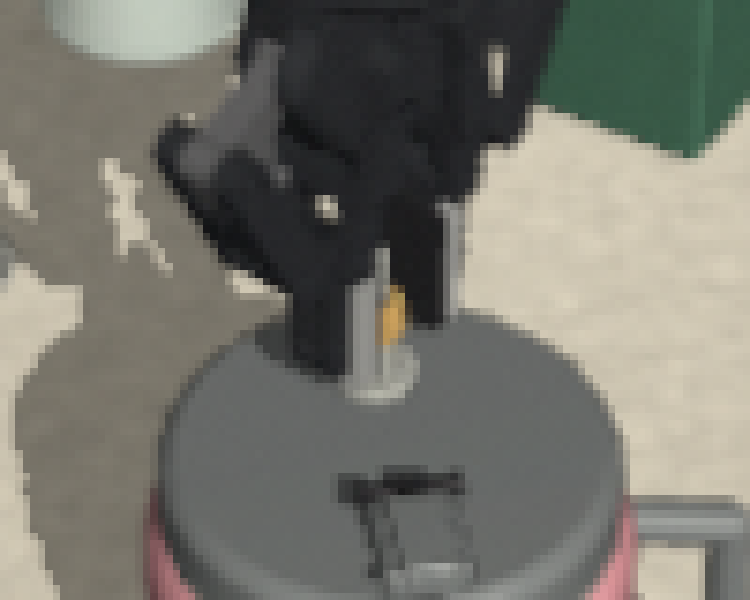

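{"name": "carry_out", "arguments": {"commands": [[0, 0, 0, 0, 0, 0, 0.18], [0, 0, 0, 0, 0, 0, 0.18], [0, 0, 0, 0, 0, 0, 0.15], [0, 0, 0, 0, 0, 0, 0.12], [0, 0, 0, 0, 0, 0, 0.1]]}}

```text
time: 5.18
position: [0.5841, 0.0467, 0.1715]
ee_rot: [-3.141, 0.001, -2.235]
force: [2.0, 2.7, 0.8]
width: 0.123
```

```bash
python3 st.py
```

```text
5.175 j [ 0.1228  0.4615 -0.3273  1.7819  0.1795  0.9267 -2.5155] p [0.5841 0.0467 0.1715] rpy [-3.1414  0.0007 -2.2347] F [2.0147 2.6725 0.8079] M [ 0.7696 -0.6285 -0.0275] w 0.12331276639471808
```

{"name": "carry_out", "arguments": {"commands": [[0, 0, 0, 0, 0, 0, 0.05], [0, 0, 0, 0, 0, 0, 0.05], [0, 0, 0, 0, 0, 0, 0.05]]}}

```text
time: 5.55
position: [0.584, 0.0467, 0.1714]
ee_rot: [-3.141, 0.001, -2.235]
force: [2.8, 4.0, 1.4]
width: 0.128
```

```bash
python3 st.py; python3 - <<'E'
from h import *
a=cams.read_camera("side")[185:265,240:340,::-1]
cv2.imwrite("pics/p4.png",cv2.resize(a,(750,600),interpolation=0))
E
```

```text
5.55 j [ 0.1228  0.4615 -0.3273  1.782   0.1795  0.9267 -2.5154] p [0.584  0.0467 0.1714] rpy [-3.1415  0.0007 -2.2346] F [2.787  3.9865 1.3579] M [ 0.8948 -0.6991  0.0382] w 0.12769688464827103
```

View pics/p4.png

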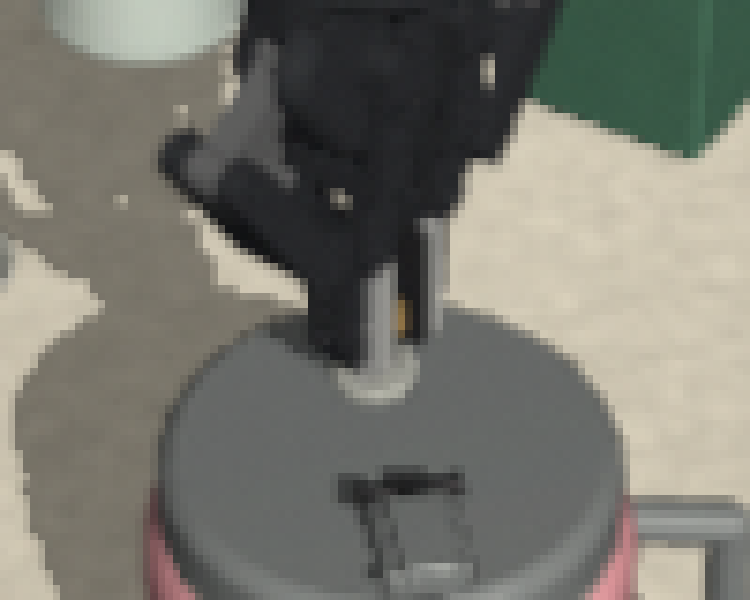

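{"name": "carry_out", "arguments": {"commands": [[-0.006, 0, 0, 0, 0, -0.5, 0.05], [0, 0, -0.0035, 0, 0, -1, 0.05], [0, 0, -0.0035, 0, 0, -1, 0.05], [0, 0, -0.0035, 0, 0, -1, 0.05], [0, 0, -0.0035, 0, 0, -1, 0.05]]}}

```text
time: 6.22
position: [0.584, 0.0465, 0.172]
ee_rot: [3.141, -0.0, -1.839]
force: [2.3, 1.8, 0.4]
width: 0.128
```

```bash
python3 st.py
```

```text
6.225 j [ 0.188   0.4727 -0.4125  1.779   0.2285  0.9373 -2.1598] p [0.584  0.0465 0.172 ] rpy [ 3.1414 -0.0001 -1.8395] F [2.3448 1.8435 0.3668] M [ 0.4785 -0.4113 -0.049 ] w 0.12821809451646102
```

{"name": "carry_out", "arguments": {"commands": [[0, 0, -0.0035, 0, 0, -1, 0.05], [0, 0, -0.0035, 0, 0, -1, 0.05], [0, 0, -0.0035, 0, 0, -1, 0.05], [0, 0, -0.0035, 0, 0, -1, 0.05], [0, 0, -0.0035, 0, 0, -1, 0.05], [0, 0, -0.0035, 0, 0, -1, 0.05], [0, 0, -0.0035, 0, 0, -1, 0.05], [0, 0, -0.0035, 0, 0, -1, 0.05], [0, 0, -0.0035, 0, 0, -1, 0.05], [0, 0, -0.0035, 0, 0, -1, 0.05]]}}

```text
time: 7.48
position: [0.5841, 0.046, 0.1737]
ee_rot: [3.141, -0.0, -0.967]
force: [2.5, -0.7, 1.6]
width: 0.125
```

```bash
python3 st.py
```

```text
7.475 j [ 0.3307  0.5079 -0.6035  1.7728  0.3425  0.9676 -1.3783] p [0.5841 0.046  0.1737] rpy [ 3.1412 -0.0005 -0.9673] F [ 2.4793 -0.711   1.6389] M [-0.0718 -0.5579 -0.0413] w 0.12487290588129232
```

{"name": "carry_out", "arguments": {"commands": [[0, 0, -0.0035, 0, 0, -1, 0.05], [0, 0, -0.0035, 0, 0, -1, 0.05], [0, 0, -0.0035, 0, 0, -1, 0.05], [0, 0, -0.0035, 0, 0, -1, 0.05], [0, 0, -0.0035, 0, 0, -1, 0.05], [0, 0, -0.0035, 0, 0, -1, 0.05], [0, 0, -0.0035, 0, 0, -1, 0.05], [0, 0, -0.0035, 0, 0, -1, 0.05], [0, 0, -0.0035, 0, 0, -1, 0.05], [0, 0, -0.0035, 0, 0, -1, 0.05]]}}

```text
time: 8.72
position: [0.5845, 0.0458, 0.1756]
ee_rot: [3.141, -0.001, -0.095]
force: [5.0, -0.5, 0.4]
width: 0.125
```

```bash
python3 st.py; python3 - <<'E'
from h import *
a=cams.read_camera("side")[185:265,240:340,::-1]
cv2.imwrite("pics/p5.png",cv2.resize(a,(750,600),interpolation=0))
E
```

```text
8.725 j [ 0.4671  0.5629 -0.7981  1.7667  0.4686  1.0119 -0.6044] p [0.5845 0.0458 0.1756] rpy [ 3.1409 -0.0009 -0.0949] F [ 4.9801 -0.4702  0.3656] M [-0.161  -1.0719 -0.0531] w 0.12450136544742749
```

View pics/p5.png

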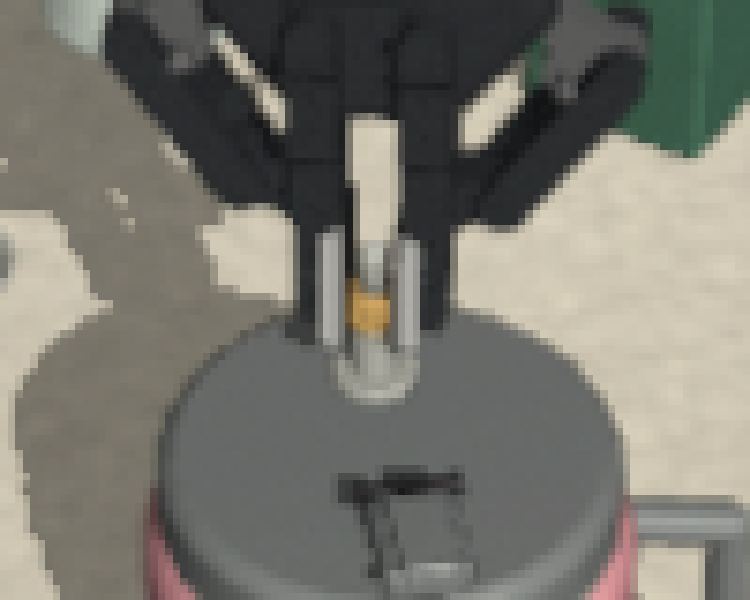

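{"name": "carry_out", "arguments": {"commands": [[0.006, 0, -0.0035, 0, 0, -1, 0.05], [0, 0, -0.0035, 0, 0, -1, 0.05], [0, 0, -0.0035, 0, 0, -1, 0.05], [0, 0, -0.0035, 0, 0, -1, 0.05], [0, 0, -0.0035, 0, 0, -1, 0.05], [0, 0, -0.0035, 0, 0, -1, 0.05], [0, 0, -0.0035, 0, 0, -1, 0.05], [0, 0, -0.0035, 0, 0, -1, 0.05], [0, 0, -0.0035, 0, 0, -1, 0.05], [0, 0, -0.0035, 0, 0, -1, 0.05]]}}

```text
time: 10.02
position: [0.5849, 0.046, 0.1774]
ee_rot: [3.14, -0.0, 0.776]
force: [6.6, -0.7, 1.1]
width: 0.129
```

```bash
python3 st.py
```

```text
10.025 j [ 0.5881  0.643  -0.9915  1.7609  0.6073  1.0768  0.1612] p [0.5849 0.046  0.1774] rpy [ 3.1405 -0.0005  0.7764] F [ 6.65   -0.6571  1.0641] M [-0.0363 -1.3474  0.0138] w 0.12900290923633537
```

{"name": "carry_out", "arguments": {"commands": [[0, 0, 0, 0, 0, 0, 0.3], [0, 0, 0, 0, 0, 0, 0.3], [0, 0, 0, 0, 0, 0, 0.3], [0, 0, 0, 0, 0, 1, 0.3], [0, 0, 0, 0, 0, 1, 0.3], [0, 0, 0, 0, 0, 1, 0.3], [0, 0, 0, 0, 0, 1, 0.3], [0, 0, 0, 0, 0, 1, 0.3], [0, 0, 0, 0, 0, 1, 0.3], [0, 0, 0, 0, 0, 1, 0.3]]}}

```text
time: 11.28
position: [0.5842, 0.0466, 0.1772]
ee_rot: [3.142, 0.0, 0.161]
force: [0.1, -0.2, -0.4]
width: 0.303
```

{"name": "carry_out", "arguments": {"commands": [[0, 0, 0, 0, 0, 1, 0.3], [0, 0, 0, 0, 0, 1, 0.3], [0, 0, 0, 0, 0, 1, 0.3], [0, 0, 0, 0, 0, 1, 0.3], [0, 0, 0, 0, 0, 1, 0.3], [0, 0, 0, 0, 0, 1, 0.3], [0, 0, 0, 0, 0, 1, 0.3], [0, 0, 0, 0, 0, 1, 0.3], [0, 0, 0, 0, 0, 0, 0.3]]}}

```text
time: 12.4
position: [0.5842, 0.0467, 0.1773]
ee_rot: [3.141, -0.0, -0.533]
force: [-0.1, -0.2, 1.0]
width: 0.296
```

```bash
python3 st.py .585 .046 .1775; python3 - <<'E'
from h import *
a=cams.read_camera("side")[185:265,240:340,::-1]
cv2.imwrite("pics/p6.png",cv2.resize(a,(750,600),interpolation=0))
E
```

```text
12.4 j [ 0.3997  0.5293 -0.7015  1.7674  0.4     0.9923 -0.9907] p [0.5842 0.0467 0.1773] rpy [ 3.1413 -0.0001 -0.5331] F [-0.1255 -0.1857  1.0251] M [0.0066 0.0104 0.0182] w 0.29631773930075356
tool shift/0.05: [ 0.0213  0.0046 -0.0041]
```

View pics/p6.png

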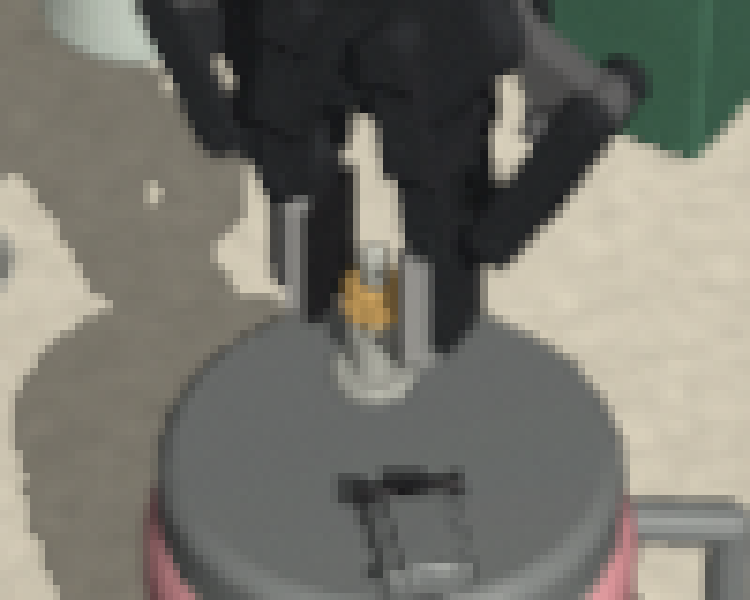

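The nut is now clearly higher on the pin and stands free between the pads. Next: re-centre, regrip and continue to the stop.

{"name": "carry_out", "arguments": {"commands": [[0.018, 0.004, 0, 0, 0, 0, 0.18], [0, 0, 0, 0, 0, 0, 0.15], [0, 0, 0, 0, 0, 0, 0.05], [0, 0, 0, 0, 0, 0, 0.05], [0, 0, 0, 0, 0, 0, 0.05], [0, 0, 0, 0, 0, 0, 0.05]]}}

```text
time: 13.2
position: [0.5848, 0.0461, 0.1772]
ee_rot: [3.141, 0.001, -0.533]
force: [-5.0, 2.2, 0.3]
width: 0.125
```

{"name": "carry_out", "arguments": {"commands": [[0, 0, -0.0035, 0, 0, -1, 0.05], [0, 0, -0.0035, 0, 0, -1, 0.05], [0, 0, -0.0035, 0, 0, -1, 0.05], [0, 0, -0.0035, 0, 0, -1, 0.05], [0, 0, -0.0035, 0, 0, -1, 0.05], [0, 0, -0.0035, 0, 0, -1, 0.05], [0, 0, -0.0035, 0, 0, -1, 0.05]]}}

```text
time: 14.08
position: [0.5849, 0.0461, 0.1785]
ee_rot: [-3.141, 0.0, 0.081]
force: [-3.9, 2.0, 0.7]
width: 0.127
```

```bash
python3 st.py
```

```text
14.075 j [ 0.4937  0.5748 -0.8387  1.7619  0.4915  1.0284 -0.4466] p [0.5849 0.0461 0.1785] rpy [-3.1414  0.0001  0.0805] F [-3.8829  2.013   0.7439] M [ 0.5413  0.8522 -0.0689] w 0.12688708173609559
```

{"name": "carry_out", "arguments": {"commands": [[0, 0, -0.0035, 0, 0, -1, 0.05], [0, 0, -0.0018, 0, 0, -0.5, 0.05]]}}

```text
time: 14.32
position: [0.5849, 0.0461, 0.1787]
ee_rot: [-3.141, 0.0, 0.211]
force: [-5.0, 2.2, 0.9]
width: 0.119
```

```bash
python3 st.py
```

```text
14.325 j [ 0.5127  0.586  -0.8679  1.7612  0.5117  1.0372 -0.3319] p [0.5849 0.0461 0.1787] rpy [-3.1412  0.0002  0.2107] F [-4.9505  2.1696  0.9043] M [ 0.5109  0.7779 -0.0492] w 0.11871594025826525
```

{"name": "carry_out", "arguments": {"commands": [[0, 0, -0.0035, 0, 0, -1, 0.05], [0, 0, -0.0018, 0, 0, -0.5, 0.05]]}}

```text
time: 14.58
position: [0.5849, 0.0461, 0.179]
ee_rot: [-3.141, 0.0, 0.342]
force: [-3.6, 3.0, 1.0]
width: 0.125
```

```bash
python3 st.py
```

```text
14.575 j [ 0.5312  0.5975 -0.897   1.7604  0.5323  1.0465 -0.2168] p [0.5849 0.0461 0.179 ] rpy [-3.1412  0.      0.3416] F [-3.5995  3.0007  1.0036] M [ 0.4781  0.7302 -0.0629] w 0.12495431217262351
```

{"name": "carry_out", "arguments": {"commands": [[0, 0, -0.0035, 0, 0, -1, 0.05], [0, 0, -0.0018, 0, 0, -0.5, 0.05]]}}

```text
time: 14.82
position: [0.585, 0.0461, 0.1793]
ee_rot: [-3.141, -0.0, 0.472]
force: [-2.5, 2.0, 0.5]
width: 0.122
```

```bash
python3 st.py
```

```text
14.825 j [ 0.5492  0.6098 -0.9261  1.7596  0.5531  1.0564 -0.1019] p [0.585  0.0461 0.1793] rpy [-3.1412 -0.0002  0.4723] F [-2.5394  2.0105  0.4523] M [ 0.5306  0.6865 -0.1948] w 0.12179574342299286
```

{"name": "carry_out", "arguments": {"commands": [[0, 0, -0.001, 0, 0, -0.5, 0.05], [0, 0, 0, 0, 0, 0, 0.05]]}}

```text
time: 15.08
position: [0.585, 0.0461, 0.1793]
ee_rot: [-3.141, -0.0, 0.514]
force: [-4.2, 3.8, 0.9]
width: 0.13
```

```bash
python3 st.py
```

```text
15.075 j [ 0.5549  0.6139 -0.9353  1.7594  0.5598  1.0596 -0.0658] p [0.585  0.0461 0.1793] rpy [-3.1411 -0.0001  0.5135] F [-4.2197  3.7946  0.8849] M [ 0.6691  0.7305 -0.2833] w 0.13026145852905163
```

{"name": "carry_out", "arguments": {"commands": [[0, 0, 0, 0, 0, -0.6, 0.05], [0, 0, 0, 0, 0, 0, 0.05]]}}

```text
time: 15.32
position: [0.585, 0.046, 0.1793]
ee_rot: [-3.141, -0.0, 0.565]
force: [-3.5, 3.4, 1.1]
width: 0.125
```

```bash
python3 st.py
```

```text
15.325 j [ 0.5617  0.619  -0.9465  1.7592  0.5683  1.0635 -0.0207] p [0.585  0.046  0.1793] rpy [-3.1412 -0.0001  0.5649] F [-3.4647  3.4192  1.0575] M [ 0.7315  0.7223 -0.5025] w 0.12465594915534149
```

Torque on the nut rose from about 0.06 to 0.5 N m while the height stopped climbing, so it's at the stop. I'll release, rise, and close the fingers above the pin.

{"name": "carry_out", "arguments": {"commands": [[0, 0, 0, 0, 0, 0, 0.3], [0, 0, 0, 0, 0, 0, 0.3], [0, 0, 0, 0, 0, 0, 0.3], [0, 0, -0.3, 0, 0, 0, 0.3], [0, 0, -0.35, 0, 0, 0, 0.3], [0, 0, -0.35, 0, 0, 0, 0.3], [0, 0, 0, 0, 0, 0, 0], [0, 0, 0, 0, 0, 0, 0], [0, 0, 0, 0, 0, 0, 0], [0, 0, 0, 0, 0, 0, 0]]}}

```text
time: 16.58
position: [0.5848, 0.046, 0.2289]
ee_rot: [-3.141, 0.001, 0.566]
force: [-0.0, 0.0, -0.4]
width: -0.002
```

```bash
python3 st.py .585 .046 .205; python3 - <<'E'
from h import *
a=cams.read_camera("side")[175:255,240:340,::-1]
cv2.imwrite("pics/p7.png",cv2.resize(a,(750,600),interpolation=0))
E
```

```text
16.575 j [ 0.5928  0.5646 -0.9888  1.7159  0.5125  1.1453  0.0216] p [0.5848 0.046  0.2289] rpy [-3.1411  0.0005  0.5664] F [-0.0344  0.0428 -0.4458] M [-0.0102  0.0293  0.0086] w -0.0018243670964105067
tool shift/0.05: [0.0033 0.0013 0.4784]
```

View pics/p7.png

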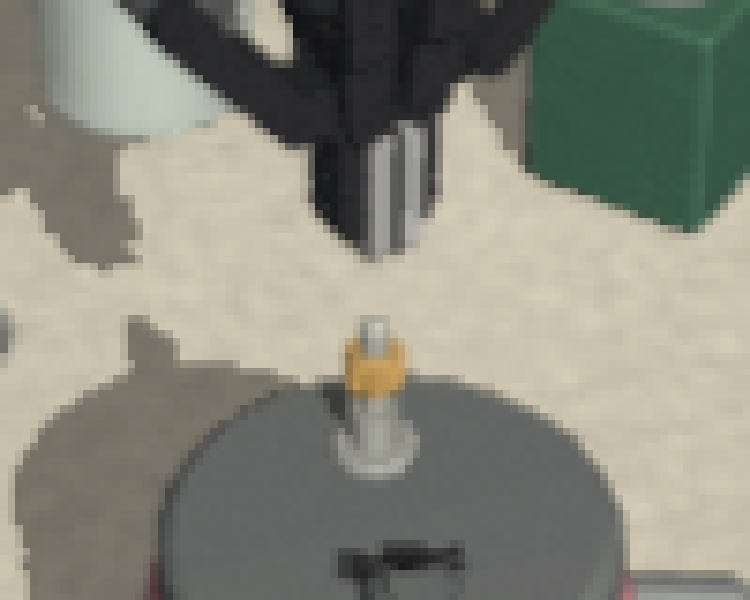

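The nut now sits high (about (375,370) in the crop) with a short length of pin above it, and the shut fingertips are right over it. Next: descend to just above the tip.

{"name": "carry_out", "arguments": {"commands": [[0.003, 0.001, 0.2, 0, 0, 0, 0], [0, 0, 0.18, 0, 0, 0, 0], [0, 0, 0.06, 0, 0, 0, 0], [0, 0, 0.04, 0, 0, 0, 0], [0, 0, 0, 0, 0, 0, 0]]}}

```text
time: 17.25
position: [0.5852, 0.0461, 0.2053]
ee_rot: [-3.141, -0.0, 0.566]
force: [0.5, -0.3, -0.0]
width: -0.001
```

```bash
python3 st.py .585 .046 .2; python3 - <<'E'
from h import *
a=cams.read_camera("side")[175:255,240:340,::-1]
cv2.imwrite("pics/p8.png",cv2.resize(a,(750,600),interpolation=0))
E
```

```text
17.25 j [ 0.5782  0.5901 -0.9694  1.7374  0.5389  1.106   0.0022] p [0.5852 0.0461 0.2053] rpy [-3.1415 -0.      0.5663] F [ 0.4987 -0.303  -0.0425] M [-0.0338  0.0589  0.0043] w -0.000728014056153932
tool shift/0.05: [-0.0034 -0.0008  0.106 ]
```

View pics/p8.png

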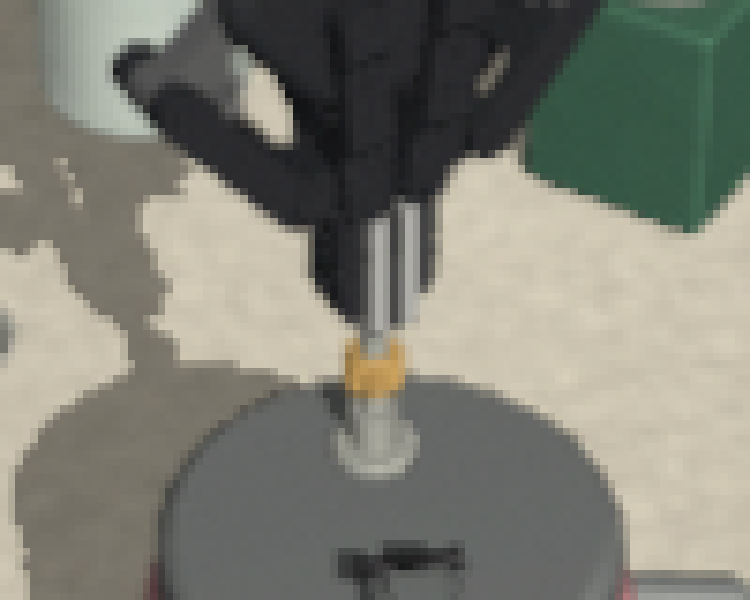

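The fingertips are just above the pin. I'll step down, feeling for contact.

{"name": "carry_out", "arguments": {"commands": [[0, 0, 0.02, 0, 0, 0, 0], [0, 0, 0.02, 0, 0, 0, 0], [0, 0, 0.02, 0, 0, 0, 0], [0, 0, 0, 0, 0, 0, 0]]}}

```text
time: 17.8
position: [0.5851, 0.046, 0.2022]
ee_rot: [-3.141, 0.0, 0.566]
force: [-0.4, 1.0, 0.1]
width: 0.007
```

{"name": "carry_out", "arguments": {"commands": [[0, 0, 0.02, 0, 0, 0, 0], [0, 0, 0.02, 0, 0, 0, 0], [0, 0, 0, 0, 0, 0, 0]]}}

```text
time: 18.18
position: [0.5851, 0.046, 0.2003]
ee_rot: [-3.142, 0.0, 0.566]
force: [-0.8, 0.1, -0.4]
width: -0.0
```

{"name": "carry_out", "arguments": {"commands": [[0, 0, 0.02, 0, 0, 0, 0], [0, 0, 0, 0, 0, 0, 0]]}}

```text
time: 18.42
position: [0.5852, 0.046, 0.1993]
ee_rot: [-3.142, -0.0, 0.566]
force: [-0.1, -0.0, 2.3]
width: -0.001
```

{"name": "carry_out", "arguments": {"commands": [[0, 0, 0.01, 0, 0, 0, 0], [0, 0, 0, 0, 0, 0, 0]]}}

```text
time: 18.68
position: [0.5852, 0.046, 0.1988]
ee_rot: [-3.141, -0.0, 0.566]
force: [-0.4, -0.4, 1.2]
width: 0.001
```

{"name": "carry_out", "arguments": {"commands": [[0, 0, 0.01, 0, 0, 0, 0], [0, 0, 0, 0, 0, 0, 0]]}}

```text
time: 18.92
position: [0.5852, 0.046, 0.1983]
ee_rot: [-3.142, -0.0, 0.566]
force: [-0.0, 0.5, 0.8]
width: -0.0
```

{"name": "carry_out", "arguments": {"commands": [[0, 0, 0.01, 0, 0, 0, 0], [0, 0, 0, 0, 0, 0, 0]]}}

```text
time: 19.18
position: [0.5852, 0.0461, 0.1979]
ee_rot: [-3.142, -0.0, 0.566]
force: [-0.2, -0.1, 4.4]
width: -0.004
```

{"name": "carry_out", "arguments": {"commands": [[0, 0, 0.01, 0, 0, 0, 0], [0, 0, 0, 0, 0, 0, 0]]}}

```text
time: 19.42
position: [0.5852, 0.0461, 0.1975]
ee_rot: [3.142, -0.0, 0.566]
force: [-0.7, 0.3, 6.2]
width: -0.002
```

{"name": "carry_out", "arguments": {"commands": [[0, 0, 0.01, 0, 0, 0, 0], [0, 0, 0, 0, 0, 0, 0]]}}

```text
time: 19.68
position: [0.5853, 0.0461, 0.1971]
ee_rot: [3.141, -0.0, 0.566]
force: [-2.6, 0.0, 7.8]
width: -0.0
```

{"name": "carry_out", "arguments": {"commands": [[0, 0, 0.006, 0, 0, 0, 0], [0, 0, 0, 0, 0, 0, 0]]}}

```text
time: 19.92
position: [0.5853, 0.0461, 0.1969]
ee_rot: [3.141, -0.0, 0.566]
force: [-1.0, -0.6, 9.4]
width: -0.001
```

{"name": "carry_out", "arguments": {"commands": [[0, 0, 0.006, 0, 0, 0, 0], [0, 0, 0, 0, 0, 0, 0]]}}

```text
time: 20.18
position: [0.5853, 0.0461, 0.1967]
ee_rot: [3.141, -0.0, 0.566]
force: [-2.8, -0.1, 10.4]
width: -0.002
```

```bash
python3 st.py
```

```text
20.175 j [ 0.5726  0.5997 -0.962   1.7448  0.5491  1.0915 -0.0054] p [0.5853 0.0461 0.1967] rpy [ 3.1413 -0.0004  0.5663] F [-2.778  -0.0882 10.3579] M [-0.1331  0.5322 -0.0076] w -0.0016317939068610056
```

{"name": "carry_out", "arguments": {"commands": [[0, 0, 0.007, 0, 0, 0, 0], [0, 0, 0, 0, 0, 0, 0]]}}

```text
time: 20.42
position: [0.5853, 0.0461, 0.1964]
ee_rot: [3.141, -0.0, 0.566]
force: [-2.8, 0.2, 10.7]
width: -0.0
```

{"name": "carry_out", "arguments": {"commands": [[0, 0, 0.007, 0, 0, 0, 0], [0, 0, 0, 0, 0, 0, 0]]}}

```text
time: 20.68
position: [0.5854, 0.0461, 0.1961]
ee_rot: [3.141, -0.0, 0.566]
force: [-2.2, -1.4, 12.6]
width: 0.001
```

{"name": "carry_out", "arguments": {"commands": [[0, 0, 0.003, 0, 0, 0, 0], [0, 0, 0, 0, 0, 0, 0]]}}

```text
time: 20.92
position: [0.5854, 0.0461, 0.196]
ee_rot: [3.141, -0.001, 0.566]
force: [-3.6, -0.7, 13.1]
width: 0.0
```

{"name": "carry_out", "arguments": {"commands": [[0, 0, 0.004, 0, 0, 0, 0], [0, 0, 0, 0, 0, 0, 0]]}}

```text
time: 21.18
position: [0.5854, 0.0461, 0.1959]
ee_rot: [3.141, -0.001, 0.566]
force: [-4.2, -0.7, 13.9]
width: 0.002
```

{"name": "carry_out", "arguments": {"commands": [[0, 0, 0, 0, 0, 0, 0], [0, 0, 0, 0, 0, 0, 0]]}}

```text
time: 21.42
position: [0.5854, 0.0461, 0.1959]
ee_rot: [3.141, -0.001, 0.566]
force: [-4.1, -1.3, 14.3]
width: -0.002
```

{"name": "carry_out", "arguments": {"commands": [[0, 0, 0, 0, 0, 0, 0], [0, 0, 0, 0, 0, 0, 0]]}}

```text
time: 21.68
position: [0.5854, 0.0461, 0.1959]
ee_rot: [3.141, -0.001, 0.566]
force: [-3.4, -1.4, 13.4]
width: -0.002
```

Steady at about 14 N. I'll hold for well over two seconds.

{"name": "carry_out", "arguments": {"commands": [[0, 0, 0, 0, 0, 0, 0], [0, 0, 0, 0, 0, 0, 0], [0, 0, 0, 0, 0, 0, 0], [0, 0, 0, 0, 0, 0, 0], [0, 0, 0, 0, 0, 0, 0], [0, 0, 0, 0, 0, 0, 0], [0, 0, 0, 0, 0, 0, 0], [0, 0, 0, 0, 0, 0, 0], [0, 0, 0, 0, 0, 0, 0], [0, 0, 0, 0, 0, 0, 0]]}}

```text
time: 22.92
position: [0.5854, 0.0461, 0.1959]
ee_rot: [3.141, -0.001, 0.566]
force: [-3.6, -1.2, 14.7]
width: -0.001
```

```bash
python3 st.py; python3 - <<'E'
from h import *
a=cams.read_camera("side")[175:255,240:340,::-1]
cv2.imwrite("pics/p9.png",cv2.resize(a,(750,600),interpolation=0))
E
```

```text
22.925 j [ 0.5719  0.6005 -0.9613  1.7454  0.5503  1.0901 -0.0063] p [0.5854 0.0461 0.1959] rpy [ 3.141  -0.0006  0.5663] F [-3.6042 -1.1718 14.6666] M [-0.2167  0.8074  0.0511] w -0.0009967397712235524
```

View pics/p9.png

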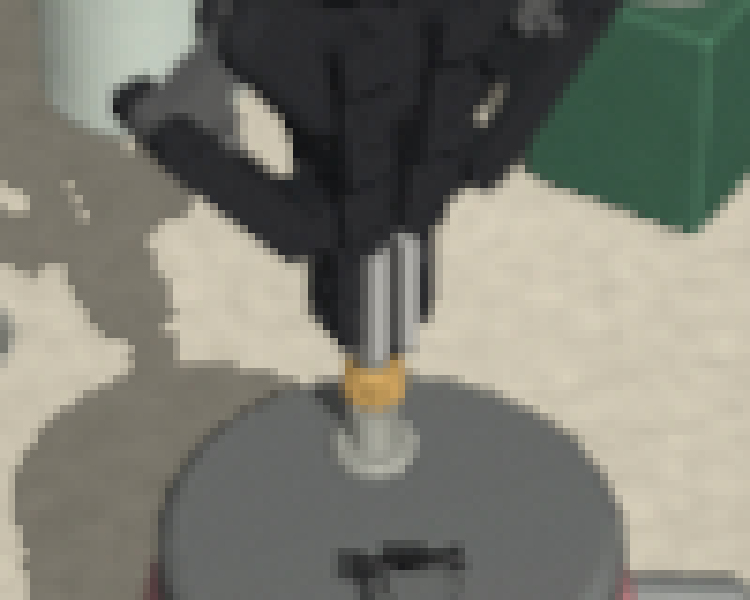

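{"name": "carry_out", "arguments": {"commands": [[0, 0, 0, 0, 0, 0, 0], [0, 0, 0, 0, 0, 0, 0], [0, 0, 0, 0, 0, 0, 0], [0, 0, 0, 0, 0, 0, 0], [0, 0, 0, 0, 0, 0, 0], [0, 0, 0, 0, 0, 0, 0], [0, 0, 0, 0, 0, 0, 0], [0, 0, 0, 0, 0, 0, 0], [0, 0, 0, 0, 0, 0, 0], [0, 0, 0, 0, 0, 0, 0]]}}

```text
time: 24.22
position: [0.5854, 0.0462, 0.1959]
ee_rot: [3.141, -0.001, 0.566]
force: [-3.5, -0.8, 13.9]
width: 0.002
```

While pressed, the nut sat about 2 pixels lower with the pin, and there was visible clearance to the collar. I've held for over 3 s at about 14 N. Now release upward.

{"name": "carry_out", "arguments": {"commands": [[0, 0, -0.02, 0, 0, 0, 0], [0, 0, -0.03, 0, 0, 0, 0], [0, 0, -0.04, 0, 0, 0, 0], [0, 0, -0.2, 0, 0, 0, 0], [0, 0, -0.5, 0, 0, 0, 0], [0, 0, -0.8, 0, 0, 0, 0], [0, 0, -0.4, 0, 0, 0, 0], [0, 0, 0, 0, 0, 0, 0], [0, 0, 0, 0, 0, 0, 0]]}}

```text
time: 25.35
position: [0.5848, 0.0457, 0.2937]
ee_rot: [-3.141, 0.001, 0.566]
force: [0.0, 0.1, -0.2]
width: 0.0
```

```bash
python3 st.py; python3 - <<'E'
from h import *
f=cams.read_camera("side")[:,:,::-1];a=f[175:255,240:340]
cv2.imwrite("pics/p10.png",cv2.resize(a,(750,600),interpolation=0));cv2.imwrite("pics/p10full.png",f)
for n in("side0","p10full"):
    im=cv2.imread(f"pics/{n}.png");m=cv2.inRange(cv2.cvtColor(im,cv2.COLOR_BGR2HSV),(10,110,60),(28,255,255))[210:245,275:305]
    ys,xs=np.nonzero(m);print(n,ys.min()+210,ys.max()+210,ys.mean()+210)
for z in(.155,.1555,.1625,.1634):print(z,proj("side",np.array([.585,.046,z])))
E
```

```text
25.35 j [ 0.625   0.5022 -1.0327  1.6442  0.4494  1.2565  0.0696] p [0.5848 0.0457 0.2937] rpy [-3.1411  0.0012  0.5661] F [ 0.0455  0.1137 -0.1816] M [ 0.0367 -0.0323  0.0226] w 9.026672576872698e-05
side0 224 230 227.29268292682926
p10full 221 227 224.3
0.155 [288.31890116 227.07313744]
0.1555 [288.31951548 226.87083793]
0.1625 [288.32816029 224.02405526]
0.1634 [288.3292778  223.65605309]
```

View pics/p10.png

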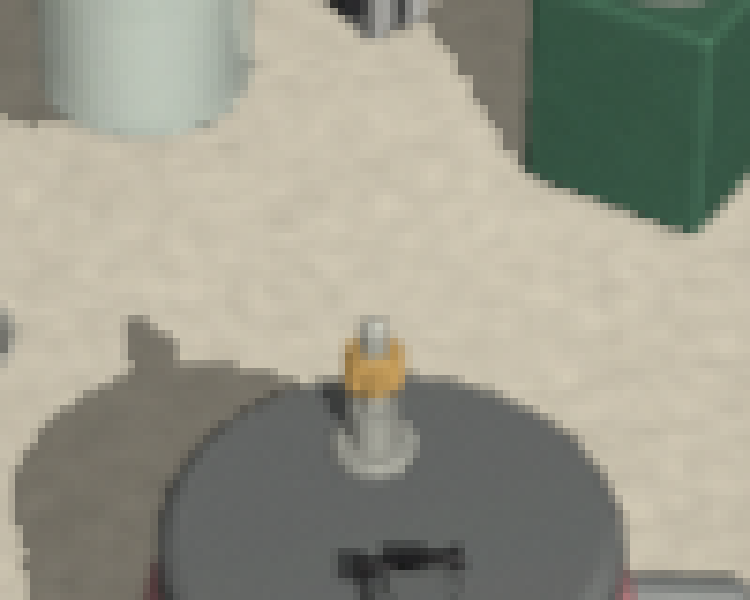

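View pics/p10full.png

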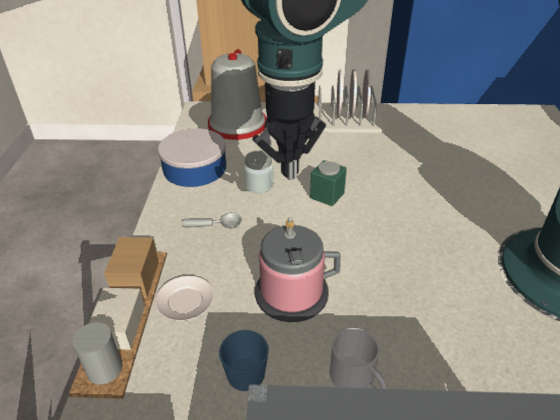

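The nut sits 3 px higher than at the start (about 7.5 mm of climb), the pin is back up at (289,218), and the bystanders are where they were. Handing in.

```bash
python3 -c "
from rig import workorder;print(workorder.finish_job())"
```

```text
the job is handed in; nothing more can be done
None
```

The flask is vented: I unscrewed the lock nut to its stop, pressed the pin at about 14 N, and let it spring back. I handed the job in at about 25 s, with the arm well clear; no verdict was reported.

- **Nut:** I turned it about 4 rad in two grips. At the end the turning torque rose from about 0.06 to 0.5 N m and the nut stopped climbing. In the last picture it stands about 7.5 mm higher than at the start, which fits the stop to within a pixel.
- **Pin:** I felt contact with the tip at about TCP z = 0.200 m, and the force began to rise sharply about 2 mm further down. I held 13.4–14.7 N for about 3 s, so the force stayed below the roughly 20 N that wrecks the valve. While I held the pin down, there was also 3–4 N of sideways force.
- **Force and travel disagree slightly:** the force rose about 5 N per mm instead of the expected 6.3. Going by force, the core opened about 1.5 mm; going by hand travel, about 2 mm, some of which is probably give in the fingers. Both lie between open (1 mm) and wrecked (2.5 mm).
- **Last checks:** the pin is back up, the nut is still undone, and the force on the tool reads zero. The other tea things look unmoved in the side camera; I did not take a final top view.

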